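Pack the flanged valve under the toolbox ledge and fit the divider

TASK

Pack the brass valve away in the yellow toolbox: tip its round flange edge-first under the clear ledge, then right it so that it stands upright, flange flat on the floor of the middle well. Then take the red divider from its stand and stand it on edge, tab up and fully down, in the two black-ribbed grooves at the well's tall far wall, so that the valve cannot slide back out. Do not drop either part and leave the tape roll, the pliers and the brass coupling where they are.

Things in the scene. Friction and masses are not known exactly. Their poses are not given: they have to be found in the camera images.
- toolbox: Yellow toolbox, fixed, 138 (x) x 270 (y) x 88 mm high; origin at the centre of its underside, x from the low near wall to the tall far wall, y along its length. Middle well: inside x and y -65 to 65, floor at z = 5, walls 4 thick. The -x wall is 63 high, the +x wall and both y walls of the well 88. Beyond |y| = 65: closed compartments with clear lids, 88 high
- ledge (a point): Middle of the top of the clear ledge's black edge, (-23, 0, 63) mm in the toolbox's frame. The fixed ledge, 5 thick (z 58 to 63), covers the well from x = -65 to -23 over all its y. The opening left is 88 mm in x, too narrow for the level flange: tilted about 40 degrees, stem leaning to -x, its low -x edge slides under the ledge; it is righted while going down
- seat (a point): Where the flange's centre should stand: on the well floor, (-6.5, 0, 5) mm in the toolbox's frame, 16.5 mm in +x from the ledge's edge. Some mm off is fine, but with its centre above x = 8 the flange leaves no ease for the divider
- groove (a point): Where the middle of the divider's lower edge should stand: on the well floor, (57, 0, 5) mm in the toolbox's frame. Two black upright ribs (x 44 to 49, standing 12 mm out from each y wall, z 5 to 88) make with the far wall a 16 mm wide groove at each end, x 49 to 65
- valve: Valve on a pipe flange, 125 mm tall, about 0.4 kg, standing loose; origin at the centre of the flange's underside, z up the stem. Steel flange 100 in diameter, 8 thick; hub radius 14 to z = 20; pipe radius 11 to z = 75; square brass body 28 x 28, z 75 to 125: grip here. Small blue handle on its +x face (to x = 25, y +-18, z 81 to 93); the +-y faces are free
- divider: Red plastic divider, 8 thick (x), 122 wide (y), 85 high, about 90 g, with a tab in the middle of its top, 40 wide, 8 thick, z 85 to 130; origin at the middle of its lower edge, z towards the tab. It starts leaning 32 degrees from vertical in the stand, the tab towards the stand's -x (the robot's side)
- tab (a point): Middle of the divider's tab, z = 107.5 mm in the divider's frame, axes as the divider; grip it across its 8 mm thickness
- stand: Fixed aluminium easel, 115 x 110 mm base; origin at the centre of its underside, z up. A back plate supports the divider's lower 65 mm from beneath and a toe with a 6 mm lip holds its lower edge; both faces of the tab are free. The divider lifts out along its own plane
- tape: Bystander: roll of black tape, 60 in diameter, 19 high; origin at the centre of its underside
- pliers: Bystander: red and black pliers lying flat, about 150 long, 12 high; origin on the underside near the pivot, jaws to its +x
- coupling: Bystander: brass and steel pipe coupling standing on end, 36 in diameter, 40 high; origin at the centre of its underside
Things that resemble listed ones, but are neither listed nor needed, are in the scene too. Of the things like the divider, leave any that is green; of the rest the larger one is meant.

How it is judged:
By the outcome, as a careful person would: the job done as asked, in the order asked, and still so for the second after the job is handed in, with the robot touching nothing.
It also fails if it takes over 61 s, if anything falls off the work surface, if the arm or the gripper's body presses on something with over 40 N, if the wrist force passes 120 N, or if a joint passes its speed limit or range.

ROBOT

A 7-joint arm with a two-finger parallel gripper is mounted at the origin on the work surface. World frame = base frame: x ahead of the robot, y to its left, z up, the work surface at z = 0. Lengths are in m, angles in rad, forces in N, time in s.
With the tool pointing down it reaches from about 0.425 to 0.825 m from the base axis. Payload 3.6 kg.
Tool frame: the origin (TCP) lies where the fingers leave the gripper's body, on its centre line; the fingertips stand 73 mm ahead of it and the grasp point (between the pads) lies 54 mm ahead of it; z points along the fingers, y is the line along which they close (so a half turn about z gives the same grasp; the last joint's range is limited). The gripper opens to 85 mm and grips with 20 to 120 N. Pads are 22 mm wide; open, the fingers measure 114 mm over their backs; the gripper's body (76 mm by 85 mm) begins 54 mm behind the grasp point. The pads swing forward as they close: fully open they stand 13 mm farther back than shut.
Start: joints at [-1.248, 0.615, -0.013, 1.423, 0.008, 1.103, -0.04], TCP at [0.222, 0.611, 0.304] pointing down, gripper open.
Joint ranges: [-3.12, 3.12], [-0.3, 2.06], [-1.34, 1.32], [0.26, 2.42], [-1.36, 4.5], [0.01, 1.98], [-2.84, 2.84]. Speed limits (rad/s): [2.79, 2.79, 3.14, 3.14, 3.14, 3.14, 3.14].

INTERFACE

Orientations are given as a unit quaternion [x, y, z, w].
In Python, from station import arm, snapshot, camera_info, ticket gives the robot as it stands. Calls block until the motion is done:
- arm.movep(position, orientation): joint-space move of the TCP to a pose.
- arm.line_to(position, velocity=0.15, ori=None): straight line of the TCP; ori=None keeps the orientation; velocity is the mean speed in m/s.
- arm.move_j(angles): joint-space move.
- arm.move_gripper(opening, effort=None): opening from 0.0 (shut) to 1.0 (fully open); effort is the grip in N (None keeps the last); returns when the fingers have stopped.
- arm.pause(seconds).
- arm.ik(position, orientation): joint angles nearest the present ones, or None.
- snapshot(name): name is "scene" or "top"; returns the picture (400x640x3 uint8, blue, green, red); there is no depth.
- camera_info(name): a dict with "fx", "fy", "cx", "cy" (pixels), "R" (3x3) and "t" (3): a world point X has camera coordinates R X + t. Camera axes: x right, y down, z forward; pixel columns grow to the right and rows downward; lengths in m; the calibration is good to about 2 mm. A picture is of the moment at which its call begins. camera_info takes no time and is no camera call.
A pose or a line that the arm cannot do raises arm.MotionError and nothing moves.
- ticket.finish_job(): hands the job in; it is judged then, once.
Readings, each from a call of its own:
- arm.read_time(): time.
- arm.read_joint_positions(): joint angles.
- arm.read_dq(): joint speeds.
- arm.read_effort(): joint torques, N m.
- arm.read_tool_pos(): TCP position.
- arm.read_eef_rot(): TCP orientation.
- arm.read_ft_force(): force on the tool from outside, world axes, zero at the start.
- arm.read_wrist_torque(): the same for the moment, N m.
- arm.read_opening(): opening from 0.0 (shut) to 1.0 (fully open).
- arm.read_finger_force(): force on a finger pad.
Only numpy, scipy, OpenCV 4.12 (cv2) and the standard library are available. Lean on these libraries where they do the work, as an engineer would, in place of code of your own. Each camera call takes 0.05 s, during which the arm holds its last target. There are 200 camera calls.

## Working session

There is one attempt and no reset: what is moved stays moved. The work goes in short steps, each a Python script; the robot and the scene stay as the last script left them, time stands still between calls to the robot, and variables do not carry over. Pictures are saved under pics/ and viewed, at most 10 in all, crops included, and the job is handed in when it is done.

```bash
mkdir -p pics; ls; python3 - <<'E'
from station import *
import cv2,numpy as np
for n in("scene","top"):
    cv2.imwrite(f"pics/{n}0.png",snapshot(n)); c=camera_info(n); print(n,c)
print(arm.read_eef_rot(),arm.read_time())
E
```

```text
pics
scene {'fx': 384.0715686492594, 'fy': 384.0715686492594, 'cx': 320.9764312566538, 'cy': 198.34729965547763, 'R': array([[ 0.0764706 ,  0.99701834,  0.01032813],
       [ 0.86182111, -0.06088484, -0.50354484],
       [-0.50141461,  0.04740737, -0.86390736]]), 't': array([-0.04469316, -0.33604204,  1.24669916])}
top {'fx': 413.21613967767803, 'fy': 413.21613967767803, 'cx': 317.71109921792987, 'cy': 197.06647606600623, 'R': array([[-0.00368421, -0.99999107, -0.00206812],
       [-0.99017194,  0.00393716, -0.13979996],
       [ 0.13980685,  0.00153274, -0.99017761]]), 't': array([0.02434432, 0.43439485, 1.0099056 ])}
[ 1.73465633e-01  9.84839236e-01 -1.14868379e-03 -1.82143989e-04] 0.1
```

View pics/scene0.png

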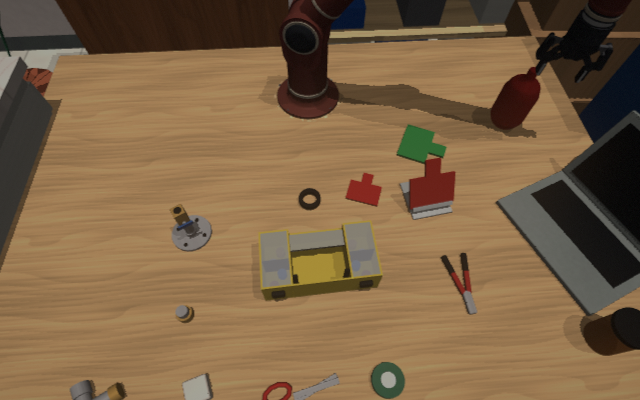

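View pics/top0.png

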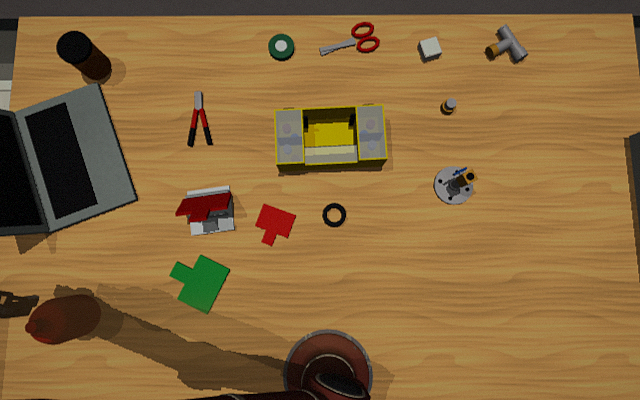

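The scene view shows these divider-like things: a red one in the stand at scene (432,188) / top (205,207), a small red one lying flat at (365,190) / (275,224), and a green one at (418,143) / (200,283). The meant one is the red one in the stand, since it is the larger of the non-green two. The valve is at scene (190,228) / top (455,185); the tee at (85,390) is only a look-alike. The toolbox is at scene (320,260) / top (330,137). Next I enlarge to confirm.

```bash
python3 - <<'E'
import cv2,numpy as np
def comp(n,cs,out):
    im=cv2.imread(f"pics/{n}0.png"); t=[]
    for (x,y) in cs:
        c=im[y:y+75,x:x+100]; c=cv2.resize(c,(400,300),interpolation=cv2.INTER_CUBIC)
        for k in range(0,100,10):
            cv2.putText(c,str(x+k),(k*4,8),0,.28,(255,255,255),1);cv2.line(c,(k*4,10),(k*4,14),(255,255,255),1)
        for k in range(0,75,10):
            cv2.putText(c,str(y+k),(0,k*4+4),0,.28,(255,255,255),1);cv2.line(c,(18,k*4),(22,k*4),(255,255,255),1)
        t.append(c)
    cv2.imwrite(out,np.vstack([np.hstack(t[:2]),np.hstack(t[2:])]))
comp("top",[(410,145),(165,170),(265,98),(310,98)],"pics/ct.png")
comp("scene",[(150,190),(385,150),(250,220),(300,220)],"pics/cs.png")
E
```

```text
(no output)
```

View pics/ct.png

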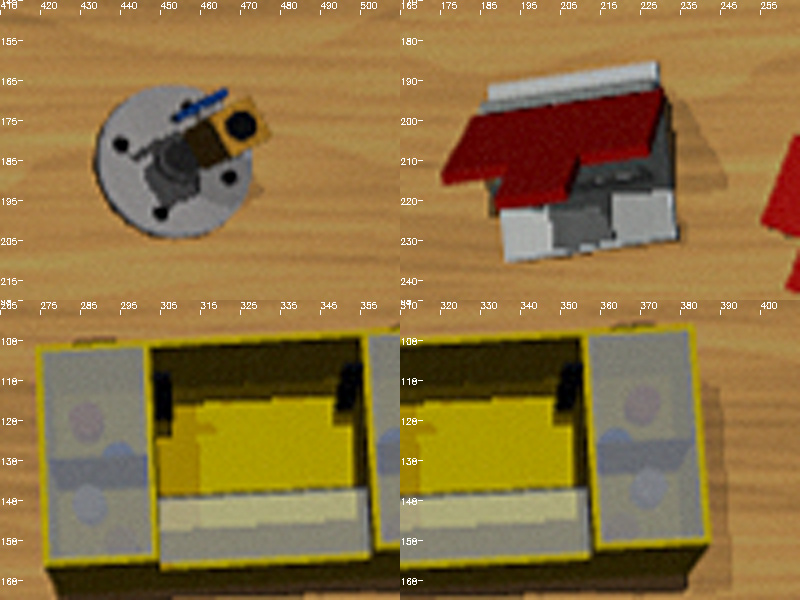

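View pics/cs.png

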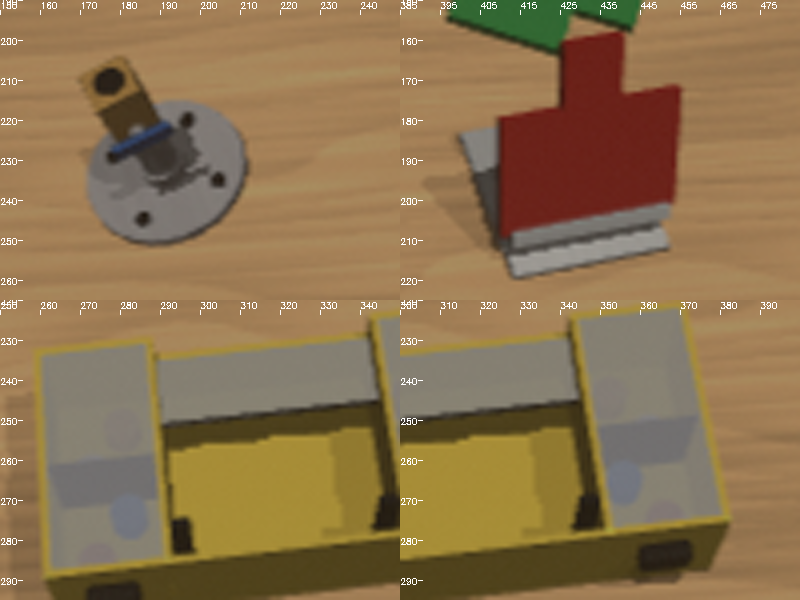

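The crops confirm the divider: red, whole, leaning in its aluminium stand, with the tab toward the robot (scene tab end at (425,160)-(440,158)). The valve's body top is at top (470,176) / scene (177,210). The toolbox rim corners are clear. Now I triangulate.

```bash
cat > h.py <<'E'
from station import *
import cv2,numpy as np
from scipy.spatial.transform import Rotation as R
C={n:camera_info(n) for n in("scene","top")}
def ray(n,p):
    c=C[n]; d=c["R"].T@np.array([(p[0]-c["cx"])/c["fx"],(p[1]-c["cy"])/c["fy"],1]); return -c["R"].T@c["t"],d/np.linalg.norm(d)
def plane(n,p,z):
    o,d=ray(n,p); return o+d*(z-o[2])/d[2]
def tri(s,t):
    A=0;b=0
    for n,p in(("scene",s),("top",t)):
        o,d=ray(n,p);M=np.eye(3)-np.outer(d,d);A=A+M;b=b+M@o
    return np.linalg.solve(A,b)
def proj(n,X):
    c=C[n];v=c["R"]@X+c["t"];return np.array([c["fx"]*v[0]/v[2]+c["cx"],c["fy"]*v[1]/v[2]+c["cy"]])
def fit(model,P):
    model=np.array(model,float);P=np.array(P);r,e=R.align_vectors(P-P.mean(0),model-model.mean(0))
    return r,P.mean(0)-r.apply(model.mean(0)),np.linalg.norm(r.apply(model-model.mean(0))+P.mean(0)-P,axis=1)
E
python3 - <<'E'
from h import *
np.set_printoptions(precision=4,suppress=True)
def S(o,d,dd=(0,0)):return (o[0]+(d[0]-dd[0])/4,o[1]+(d[1]-dd[1])/4)
tb=[((-69,-135),(37,350),(0,300),(250,220),(708,543),(400,300),(310,98)),((69,-135),(48,577),(0,300),(250,220),(692,325),(400,300),(310,98)),
((-69,135),(685,305),(400,300),(300,220),(45,563),(0,300),(265,98)),((69,135),(728,520),(400,300),(300,220),(38,346),(0,300),(265,98))]
m=[];Ps=[];Pt=[]
for k,ds,os_,o,dt,ot,oo in tb:
    s=S(o,ds,os_);t=S(oo,dt,ot);m.append((k[0]/1e3,k[1]/1e3,.088));a=plane("scene",s,.088);b=plane("top",t,.088);Ps.append(a);Pt.append(b);print(tri(s,t),a,b)
for P in(Ps,Pt,(np.array(Ps)+np.array(Pt))/2):
    r,t,e=fit(m,P);print("box",r.as_euler('ZYX',degrees=True),t,e)
s=S((150,190),(108,80));t=S((410,145),(241,125));print("valve top",tri(s,t),plane("scene",s,.125),plane("top",t,.125))
print("flange",plane("scene",S((150,190),(167,171.5)),.006),plane("top",S((410,145),(173,161.5)),.006))
a,b=plane("top",S((410,145),(172,118)),.09),plane("top",S((410,145),(228,92)),.09);print("handle",a,b,np.degrees(np.arctan2(*(a-b)[1::-1])))
a,b=plane("scene",S((150,190),(110,155)),.09),plane("scene",S((150,190),(172,125)),.09);print("handle",a,b,np.degrees(np.arctan2(*(b-a)[1::-1])))
o=(385,150);q=(165,170);D=(400,0)
dv=[((4,20,130),(622,32),(495,205)),((4,-20,130),(562,42),(570,202)),((4,61,85),(680,86),(440,184)),((4,-61,85),(498,118),(648,155)),((4,61,0),(672,203),(475,115)),((4,-61,0),(502,238),(664,90))]
P=[tri(S(o,a,D),S(q,b,D)) for _,a,b in dv];print(np.array(P))
r,t,e=fit([np.array(k)/1e3 for k,_,_ in dv],P);print("div",r.as_euler('ZYX',degrees=True),t,e,"tab",t+r.apply([0,0,.1075]))
E
```

```text
[ 0.5206 -0.1442  0.0808] [ 0.5243 -0.1415  0.088 ] [ 0.5189 -0.1446  0.088 ]
[ 0.6583 -0.1377  0.0814] [ 0.6606 -0.1351  0.088 ] [ 0.6558 -0.1385  0.088 ]
[0.5098 0.1248 0.0801] [0.5138 0.1252 0.088 ] [0.5077 0.122  0.088 ]
[0.6459 0.1297 0.0824] [0.6478 0.13   0.088 ] [0.6436 0.1277 0.088 ]
box [ 2.4859  0.     -0.    ] [ 0.5866 -0.0054  0.    ] [0.0018 0.0023 0.0024 0.0031]
box [2.509 0.    0.   ] [ 0.5815 -0.0083 -0.    ] [0.0017 0.0018 0.0018 0.0021]
box [ 2.4975  0.     -0.    ] [ 0.5841 -0.0069 -0.    ] [0.0018 0.0021 0.0021 0.0026]
valve top [ 0.4688 -0.3288  0.1213] [ 0.4711 -0.3261  0.125 ] [ 0.4681 -0.3287  0.125 ]
flange [ 0.4736 -0.3252  0.006 ] [ 0.4671 -0.328   0.006 ]
handle [ 0.4793 -0.3009  0.09  ] [ 0.495  -0.3352  0.09  ] 114.60660276392794
handle [ 0.5018 -0.3324  0.09  ] [ 0.4845 -0.298   0.09  ] 116.69573340573302
[[0.3671 0.3168 0.1248]
 [0.3693 0.2771 0.1207]
 [0.3832 0.3631 0.0832]
 [0.3999 0.2397 0.084 ]
 [0.4336 0.3656 0.0176]
 [0.4499 0.2469 0.0138]]
div [  6.8544 -34.9432   0.5968] [0.4379 0.3068 0.013 ] [0.0036 0.0011 0.0037 0.0008 0.0027 0.0014] tab [0.3769 0.2983 0.1011]
```

```bash
cat > plan.py <<'E'
import numpy as np
from scipy.ndimage import maximum_filter
def rect(x0,x1,z0,z1,n=1.5):
    xs=np.linspace(x0,x1,int((x1-x0)/n)+2);zs=np.linspace(z0,z1,int((z1-z0)/n)+2)
    return np.vstack([np.c_[xs,0*xs+z0],np.c_[xs,0*xs+z1],np.c_[0*zs+x0,zs],np.c_[0*zs+x1,zs]])
V=np.vstack([rect(-50,50,0,8),rect(-14,14,8,20),rect(-11,11,20,75),rect(-14,14,75,125),rect(14,25,81,93),rect(-43,43,162,220,6)])
OB=[(-65,-23,58,63),(-69,-65,0,63),(65,69,0,88)]
def clear(cx,cz,th):
    c,s=np.cos(th),np.sin(th);P=V@np.array([[c,s],[-s,c]])+[cx,cz]
    if P[:,1].min()<4.9:return -1
    return min(np.where((q:=np.maximum(np.maximum(a-P[:,0],P[:,0]-b),np.maximum(lo-P[:,1],P[:,1]-hi)))>0,q,-1).min() for a,b,lo,hi in OB)
CZ=np.arange(5,142,2);CX=np.arange(-10,62,1.);TH=np.arange(0,56,2.)
def run():
    K=np.array([[[clear(x,z,np.radians(t)) for t in TH] for x in CX] for z in CZ])
    cost=np.where(K>0.3,1/np.maximum(K,.3)**2,1e6)
    J=np.full(K.shape,1e9);J[0]=1e9;J[0][np.argmin(abs(CX+6)),0]=0;arg=[]
    for i in range(1,len(CZ)):
        best=np.full(K.shape[1:],1e18);a=np.zeros(K.shape[1:]+(2,),int)
        for dx in range(-4,5):
            for dt in range(-3,4):
                S=np.full(K.shape[1:],1e18)
                S[max(0,dx):len(CX)+min(0,dx),max(0,dt):len(TH)+min(0,dt)]=J[i-1][max(0,-dx):len(CX)+min(0,-dx),max(0,-dt):len(TH)+min(0,-dt)]
                S=S+.001*(abs(dx)+2*abs(dt)); m=S<best;best[m]=S[m];a[m]=(dx,dt)
        J[i]=best+cost[i];arg.append(a)
    j=np.unravel_index(np.argmin(J[-1]),J[-1].shape);out=[]
    for i in range(len(CZ)-1,-1,-1):
        out.append((CX[j[0]],CZ[i],TH[j[1]],K[i][j]))
        if i: d=arg[i-1][j];j=(j[0]-d[0],j[1]-d[1])
    return np.array(out)
if __name__=="__main__":
    o=run();np.save("path.npy",o)
    for r in o[::2]:print(*np.round(r,1))
E
cat >> h.py <<'E'
BOX=np.array([.584,-.007,0]);BY=2.5
VAL=np.array([.4699,-.3271,0]);VY=25.5
FL=R.from_euler('x',180,degrees=True)
GZ=.108   # grasp height on the valve
def Rv(yaw,th=0):return R.from_euler('z',yaw,degrees=True)*R.from_euler('y',-th,degrees=True)
def vpose(c,yaw,th=0,d=0,half=0):  # valve pose -> tool pose
    r=Rv(yaw,th);return c+r.apply([0,0,GZ+.054+d]),(r*FL*R.from_euler('z',180*half,degrees=True)).as_quat()
def inbox(x,z,y=0):return BOX+R.from_euler('z',BY,degrees=True).apply([x,y,z])
DR=R.from_euler('ZYX',[6.85,-32,0],degrees=True);TAB=np.array([.378,.2985,.103])
def dpose(tab,r,d=0,sgn=1): # tool y along +-divider x
    m=R.from_matrix(np.array([[0,sgn,0],[sgn,0,0],[0,0,-1.]]));return tab+r.apply([0,0,.054+d]),(r*m).as_quat()
E
time python3 plan.py; python3 - <<'E'
from h import *
np.set_printoptions(precision=2,suppress=True)
o=np.load("path.npy")
for h in(0,1):
    print("v",h)
    for c,y,t in[(VAL,VY,0),(VAL+[0,0,.1],VY,0)]+[(inbox(r[0]/1e3,r[1]/1e3),BY,r[2]) for r in o[::12]]: print(arm.ik(*vpose(c,y,t,0,h)))
for s in(1,-1):
    print("d",s);up=R.from_euler('z',BY,degrees=True)
    for tab,r,d in[(TAB,DR,0.06),(TAB,DR,0),(TAB+DR.apply([0,0,.1]),DR,0),(inbox(.057,.22),up,0),(inbox(.057,.1125),up,0)]: print(arm.ik(*dpose(tab,r,d,s)))
E
```

```text
38.0 141.0 54.0 37.5
38.0 137.0 54.0 33.5
38.0 133.0 54.0 30.5
38.0 129.0 54.0 28.4
38.0 125.0 54.0 26.2
38.0 121.0 54.0 25.1
38.0 117.0 54.0 25.1
38.0 113.0 54.0 25.1
38.0 109.0 54.0 24.8
37.0 105.0 54.0 23.6
36.0 101.0 54.0 22.4
35.0 97.0 54.0 21.7
33.0 93.0 54.0 20.1
33.0 89.0 54.0 19.3
31.0 85.0 54.0 18.1
30.0 81.0 54.0 17.1
29.0 77.0 54.0 16.3
26.0 73.0 54.0 16.6
24.0 69.0 54.0 15.8
23.0 65.0 52.0 13.9
17.0 61.0 44.0 12.0
16.0 57.0 40.0 10.7
11.0 53.0 30.0 10.0
10.0 49.0 26.0 9.8
7.0 45.0 16.0 9.9
5.0 41.0 10.0 10.7
3.0 37.0 0.0 12.0
3.0 33.0 0.0 12.0
3.0 29.0 0.0 12.0
2.0 25.0 0.0 13.0
2.0 21.0 0.0 13.0
2.0 17.0 0.0 13.0
2.0 13.0 0.0 13.0
2.0 9.0 0.0 13.0
-6.0 5.0 0.0 6.0
v 0
[ 0.22  0.74  0.57  1.81 -0.56  0.75 -0.04]
[ 0.1   0.65  0.78  1.72 -0.53  0.99 -0.05]
None
None
None
None
[-0.33  0.56  0.45  2.04 -0.7   0.4  -0.87]
[-0.43  0.75  0.69  1.76 -0.62  0.85 -0.98]
v 1
[ 0.57  0.67  0.    1.8  -0.    0.67  2.59]
[ 0.34  0.56  0.36  1.72 -0.24  0.91  2.81]
None
None
None
None
[ 0.04  0.52 -0.09  2.03  0.12  0.32  1.47]
[ 0.01  0.66 -0.05  1.75  0.05  0.74  1.54]
d 1
[-0.27  0.69 -1.15  2.4   1.59  1.11 -2.45]
[-0.24  0.88 -1.15  2.38  1.74  1.23 -2.49]
[-1.35  0.35  0.37  2.42  1.48  0.31 -2.32]
[-0.26  0.66  0.41  1.5  -0.29  1.05  0.26]
[-0.21  0.77  0.33  1.6  -0.31  0.82  0.28]
d -1
[-1.08  0.44  0.08  2.42  1.78  0.4   0.53]
[-0.86  0.59 -0.12  2.4   2.02  0.53  0.33]
[-1.07  0.34 -0.01  2.41  1.48  0.45  0.8 ]
[-0.58  0.88  1.13  1.51 -0.81  1.28 -2.44]
[ 0.25  0.79 -0.48  1.59  0.45  0.87  2.78]
real	0m18.186s
user	0m18.468s
sys	0m0.224s
```

```bash
python3 - <<'E'
from h import *
import plan
np.set_printoptions(precision=2,suppress=True)
for th in(30,36,40,44,48,52):
    print(th,[[arm.ik(*vpose(inbox(x/1e3,z/1e3),BY,th,0,h)) is not None for x,z in((15,57),(23,65),(28,75),(32,90),(32,115),(40,130))] for h in(0,1)])
for m in(40,44,48):
    plan.TH=np.arange(0,m+1,2.);plan.CZ=np.arange(5,130,2);o=plan.run();np.save(f"path{m}.npy",o);print(m);print(np.round(o[14::4],1).tolist(),o[:-1,3].min())
    print([arm.ik(*vpose(inbox(r[0]/1e3,r[1]/1e3),BY,r[2],0,1)) is not None for r in o[::4]])
E
```

```text
30 [[True, True, True, False, True, True], [True, True, True, True, True, True]]
36 [[True, True, True, True, True, True], [True, True, True, True, True, True]]
40 [[False, True, True, True, True, True], [False, True, True, True, True, True]]
44 [[False, False, False, False, True, True], [False, False, False, False, True, True]]
48 [[False, False, False, False, False, False], [False, False, False, False, False, False]]
52 [[False, False, False, False, False, False], [False, False, False, False, False, False]]
40
[[40.0, 101.0, 40.0, 18.7], [37.0, 93.0, 40.0, 16.0], [34.0, 85.0, 40.0, 12.8], [31.0, 77.0, 40.0, 9.6], [23.0, 69.0, 40.0, 9.3], [16.0, 61.0, 40.0, 10.5], [11.0, 53.0, 30.0, 10.0], [7.0, 45.0, 16.0, 9.9], [3.0, 37.0, 0.0, 12.0], [3.0, 29.0, 0.0, 12.0], [2.0, 21.0, 0.0, 13.0], [2.0, 13.0, 0.0, 13.0], [-6.0, 5.0, 0.0, 6.0]] 9.092255955236212
[True, True, True, True, True, True, True, True, True, True, True, True, True, True, True, True]
44
[[39.0, 101.0, 44.0, 19.7], [36.0, 93.0, 44.0, 16.9], [33.0, 85.0, 44.0, 14.3], [30.0, 77.0, 44.0, 11.5], [23.0, 69.0, 44.0, 11.4], [17.0, 61.0, 44.0, 12.0], [11.0, 53.0, 30.0, 10.0], [7.0, 45.0, 16.0, 9.9], [3.0, 37.0, 0.0, 12.0], [3.0, 29.0, 0.0, 12.0], [2.0, 21.0, 0.0, 13.0], [2.0, 13.0, 0.0, 13.0], [-6.0, 5.0, 0.0, 6.0]] 9.784413054554783
[True, True, True, True, True, False, False, False, False, False, True, True, True, True, True, True]
48
[[37.0, 101.0, 48.0, 20.6], [35.0, 93.0, 48.0, 18.5], [32.0, 85.0, 48.0, 15.6], [30.0, 77.0, 48.0, 13.5], [23.0, 69.0, 48.0, 13.5], [17.0, 61.0, 44.0, 12.0], [11.0, 53.0, 30.0, 10.0], [7.0, 45.0, 16.0, 9.9], [3.0, 37.0, 0.0, 12.0], [3.0, 29.0, 0.0, 12.0], [2.0, 21.0, 0.0, 13.0], [2.0, 13.0, 0.0, 13.0], [-6.0, 5.0, 0.0, 6.0]] 9.784413054554783
[False, False, False, False, False, False, False, False, False, False, True, True, True, True, True, True]
```

```bash
python3 - <<'E'
from h import *
np.set_printoptions(precision=3,suppress=True)
p,q=vpose(VAL,VY,0,.1,1);arm.movep(p,q);print(arm.read_time())
arm.line_to(vpose(VAL,VY,0,0,1)[0],.2);print(arm.read_ft_force())
arm.move_gripper(0.0,90);print(arm.read_opening(),arm.read_finger_force())
arm.line_to(vpose(VAL+[0,0,.13],VY,0,0,1)[0],.2)
print(arm.read_opening(),arm.read_ft_force(),arm.read_wrist_torque(),arm.read_time())
p,q=vpose(inbox(.040,.112),BY,38,0,1);arm.movep(p,q)
print(arm.read_tool_pos()-p,arm.read_time())
a=snapshot("scene")[130:330,200:420];b=snapshot("top")[40:240,240:460]
cv2.imwrite("pics/hold.png",np.hstack([cv2.resize(x,(400,364),interpolation=cv2.INTER_CUBIC) for x in(a,b)]))
E
```

```text
3.4833
[ 0.135 -0.359  0.488]
0.316803926973631 87.8227150440216
0.31893602903725393 [-0.665 -0.465 -3.558] [-0.007 -0.001 -0.041] 5.5
[-0.011 -0.113 -0.035] 8.0083
```

View pics/hold.png

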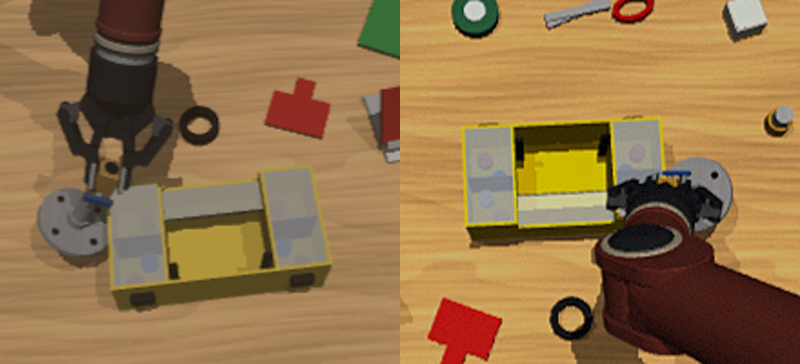

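The tilted flange was stopped by the side of the compartment because the crossing was too low. I back off now and go over higher.

```bash
python3 - <<'E'
from h import *
np.set_printoptions(precision=3,suppress=True)
P=arm.read_tool_pos();q=arm.read_eef_rot();print(P,arm.read_ft_force(),arm.read_wrist_torque(),arm.read_opening())
arm.line_to(P+[0,-.05,.03],.2)
print(arm.read_tool_pos()-P,arm.read_ft_force(),arm.read_wrist_torque(),arm.read_opening())
print((R.from_quat(arm.read_eef_rot())*(Rv(BY,0)*FL).inv()).as_euler('ZYX',degrees=True))
cv2.imwrite("pics/x.png",np.hstack([cv2.resize(snapshot("scene")[130:290,180:340],(400,400)),cv2.resize(snapshot("top")[60:220,340:500],(400,400))]))
print([arm.ik(*vpose(inbox(.040,z,y),BY,38,0,1)) for z in(.16,.18)for y in(-.2,-.1,0)])
E
```

```text
[ 0.513 -0.122  0.205] [ -6.68  -62.138 -12.455] [-16.847   3.951  -8.28 ] 0.31997846975777916
[-0.001 -0.059  0.028] [-0.321 -8.877 -6.743] [-2.35   1.612 -1.245] 0.3177788760523858
[178.817  37.686  -1.082]
[array([ 1.259,  0.741, -1.311,  2.051,  1.414,  0.505,  0.714]), array([ 0.908,  0.483, -0.939,  2.16 ,  1.596,  0.258,  0.271]), array([ 0.775,  0.529, -1.132,  2.207,  1.685,  0.525, -0.011]), array([ 1.215,  0.606, -1.155,  2.027,  1.152,  0.354,  0.927]), array([ 0.88 ,  0.419, -0.873,  2.134,  1.297,  0.199,  0.551]), array([ 0.772,  0.46 , -1.089,  2.18 ,  1.559,  0.453,  0.101])]
```

View pics/x.png

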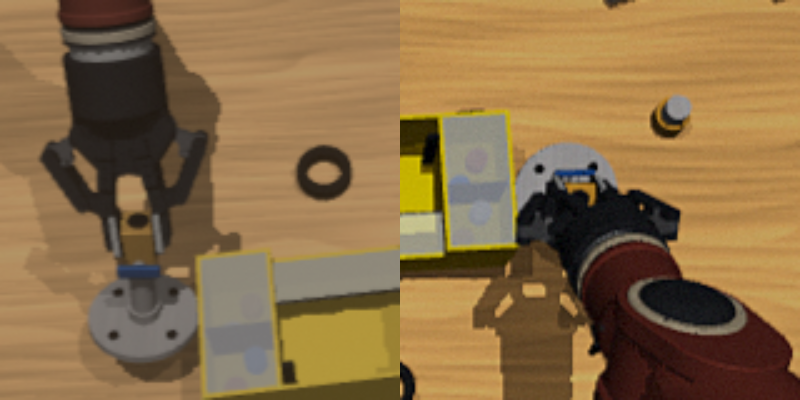

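The valve is still squarely between the pads, and the flange is clear of the box side (scene crop gap about x=198). I lift high, cross, and then look at it above the well.

```bash
python3 - <<'E'
from h import *
np.set_printoptions(precision=3,suppress=True)
P=arm.read_tool_pos()
arm.line_to(P+[0,-.01,.075],.2);print(arm.read_ft_force(),arm.read_wrist_torque(),arm.read_tool_pos())
p,q=vpose(inbox(.040,.165),BY,38,0,1)
try: arm.line_to(p,.2,q)
except arm.MotionError as e: print(e);arm.movep(p,q)
print(arm.read_tool_pos()-p,arm.read_ft_force(),arm.read_wrist_torque(),arm.read_time())
p,q=vpose(inbox(.040,.125),BY,38,0,1);arm.line_to(p,.1,q)
print(arm.read_tool_pos()-p,arm.read_ft_force(),arm.read_wrist_torque(),arm.read_time(),arm.read_joint_positions())
S,T=snapshot("scene"),snapshot("top")
cv2.imwrite("pics/s2.png",S);cv2.imwrite("pics/t2.png",T)
cv2.imwrite("pics/x2.png",np.hstack([cv2.resize(S[170:320,250:400],(400,400),interpolation=2),cv2.resize(T[70:220,260:410],(400,400),interpolation=2)]))
E
```

```text
[-0.015  0.968 -4.406] [-0.023  1.2   -0.049] [ 0.511 -0.191  0.307]
[-0.    -0.001 -0.   ] [ 0.996 -0.194 -3.554] [-0.056  1.142 -0.039] 12.4
[ 0. -0.  0.] [ 0.194  0.279 -3.985] [-0.043  1.133  0.011] 12.95 [ 0.591  0.503 -0.85   2.253  1.983  0.417 -0.324]
```

View pics/x2.png

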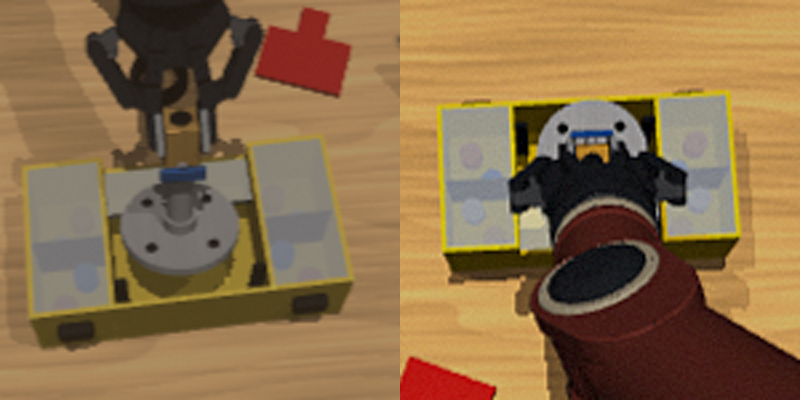

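The scene crop shows the flange tilted over the opening, spanning crop x 121–240 and y 178–272, central between the well walls at about 108 and 258. I compare this with prediction, then descend step by step with a force guard.

```bash
python3 - <<'E'
from h import *
np.set_printoptions(precision=2,suppress=True)
a=np.linspace(0,2*np.pi,200)
def ring(n,bias=0):
    r=Rv(BY,38);c=inbox(.040,.125);X=np.vstack([c+r.apply(np.c_[.05*np.cos(a),.05*np.sin(a),0*a+z]) for z in(0,.008)]);Q=np.array([proj(n,x) for x in X]);return Q.min(0),Q.max(0)
print("pred scene",ring("scene"),"meas",250+121*.375,250+240*.375,170+178*.375,170+272*.375)
print("pred top",ring("top"),"meas x",260+138*.375,260+249*.375,"ymin",70+100*.375)
for n,l in(("scene",(-.023,0,.063)),("top",(.069,-.065,.088))):print(n,proj(n,inbox(l[0],l[2],l[1])))
d=arm.ik(*vpose(inbox(.016,.061),BY,38,0,1));print(d)
E
```

```text
pred scene (array([297. , 248.2]), array([343.82, 276.19])) meas 295.375 340.0 236.75 272.0
pred top (array([307.96,  90.65]), array([350.71, 133.04])) meas x 311.75 353.375 ymin 107.5
scene [317.13 247.37]
top [354.65 104.39]
[ 0.6   0.68 -0.92  2.38  2.25  0.66 -0.56]
```

```bash
python3 - <<'E'
from h import *
np.set_printoptions(precision=1,suppress=True)
a=np.linspace(0,2*np.pi,200)
G=inbox(.040,.125)+Rv(BY,38).apply([0,0,GZ])
for th in(20,23,26,29,32,35,38):
    r=Rv(BY,th);o=[th]
    for n in("scene","top"):
        X=np.vstack([G+r.apply(np.c_[.05*np.cos(a),.05*np.sin(a),0*a+z-GZ]) for z in(0,.008)]);Q=np.array([proj(n,x) for x in X]);o+=[Q.min(0),Q.max(0)]
    print(*o)
E
```

```text
20 [296.2 234.6] [341.4 270.8] [308.7 104.5] [350.9 147.4]
23 [296.3 237. ] [341.8 272.1] [308.5 102.1] [350.8 145.1]
26 [296.5 239.3] [342.2 273.2] [308.4  99.7] [350.8 142.7]
29 [296.6 241.6] [342.6 274.1] [308.3  97.3] [350.8 140.3]
32 [296.8 243.8] [343. 275.] [308.2  95.1] [350.7 137.9]
35 [296.9 246. ] [343.4 275.6] [308.1  92.8] [350.7 135.5]
38 [297.  248.2] [343.8 276.2] [308.   90.6] [350.7 133. ]
```

The flange ellipse (35 px tall against 28 predicted, top edge row 107 against 91) shows the valve turned about 17° between the pads, probably in the bump. I set it down flat on the free table and regrip it harder, with the tool leaning the other way, so tilt range is left.

```bash
cat >> h.py <<'E'
def gpose(G,yaw,tt,d=0):  # tool pose with grasp point G, tool tilt tt
    r=Rv(yaw,tt);return G+r.apply([0,0,.054+d]),(r*FL*R.from_euler('z',180,degrees=True)).as_quat()
def goto(p,q,v=.2):
    try: arm.line_to(p,v,q)
    except arm.MotionError as e: print("movep",e);arm.movep(p,q)
PL=np.array([.475,-.31,0])
E
python3 - <<'E'
from h import *
np.set_printoptions(precision=2,suppress=True)
for tt in(17,-10,-15):
    print(tt,arm.ik(*gpose(PL+[0,0,.106],BY,tt)),arm.ik(*gpose(PL+[0,0,.2],BY,tt)),arm.ik(*gpose(inbox(-.005,.110),BY,tt)))
E
```

```text
17 [ 1.3   0.92 -1.15  1.99  1.19  0.72  1.13] [ 1.33  0.73 -1.15  1.91  0.83  0.75  1.42] [ 0.38  0.68 -0.61  2.01  1.05  0.44  0.61]
-10 [ 1.09  1.01 -1.15  1.68  0.96  1.32  1.28] [ 1.09  0.87 -1.15  1.6   0.8   1.41  1.4 ] [ 0.5   0.95 -1.    1.62  0.77  1.22  0.91]
-15 [ 1.05  1.05 -1.15  1.62  0.94  1.43  1.29] [ 1.05  0.9  -1.15  1.54  0.8   1.52  1.39] [ 0.46  0.97 -0.96  1.55  0.7   1.3   0.96]
```

```bash
python3 - <<'E'
from h import *
np.set_printoptions(precision=3,suppress=True)
p,q=vpose(inbox(.040,.165),BY,38,0,1);goto(p,q,.2)
goto(*gpose(PL+[0,0,.26],BY,17),.25)
goto(*gpose(PL+[0,0,.122],BY,17),.2);arm.pause(.1);f0=arm.read_ft_force()[2];z=.122
while arm.read_ft_force()[2]-f0<12 and z>.098:
    z-=.002;arm.line_to(gpose(PL+[0,0,z],BY,17)[0],.05)
print(z,arm.read_ft_force(),arm.read_wrist_torque(),arm.read_time())
arm.move_gripper(.7);arm.pause(.2)
arm.line_to(gpose(PL+[0,0,z],BY,17,.09)[0],.2)
print(arm.read_time(),arm.read_ft_force())
S,T=snapshot("scene"),snapshot("top")
cv2.imwrite("pics/x3.png",np.hstack([cv2.resize(S[170:270,140:240],(400,400),interpolation=2),cv2.resize(T[130:230,400:500],(400,400),interpolation=2)]))
E
```

```text
0.11599999999999999 [-5.099 -1.431 10.989] [-0.012  0.897 -0.028] 18.6833
19.9 [-0.264  0.254  0.15 ]
```

View pics/x3.png

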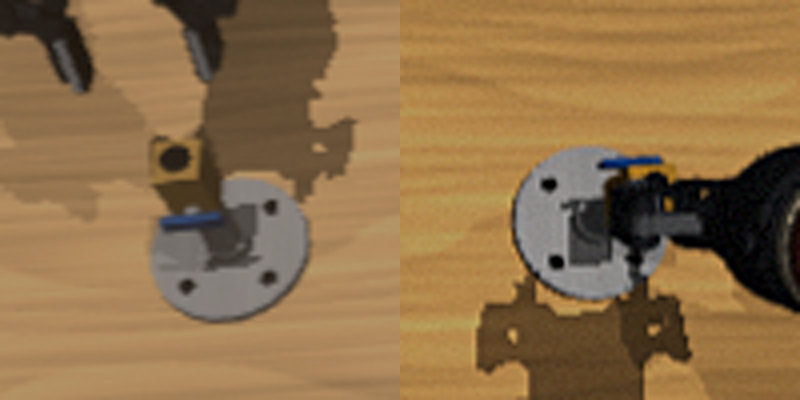

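The valve stands flat on the table. The body top hole is at scene crop (174,157) and the handle runs from (163,224) to (222,215). I measure it from that, then regrip with the tool leaning −12°.

```bash
python3 - <<'E'
from h import *
np.set_printoptions(precision=4,suppress=True)
s=lambda x,y:(140+x/4,170+y/4)
t=lambda x,y:(400+(x-400)/4,130+y/4)
p=plane("scene",s(174,157),.125)
b=np.array([.4696,-.3274])-np.array([.4711,-.3261])
print("top",p[:2]+b)
f=plane("scene",s(230,250),.006);g=plane("top",t(590,222),.006);print("flange",f,g,(f+g)/2)
for P,Q,n,k in((( 163,224),(222,215),"scene",s),((662,159),(600,164),"top",t)):
    a,c=plane(n,k(*P),.09),plane(n,k(*Q),.09);d=c-a;print(np.degrees(np.arctan2(d[1],d[0]))-90)
E
```

```text
top [ 0.4687 -0.3127]
flange [ 0.4736 -0.3106  0.006 ] [ 0.4668 -0.3131  0.006 ] [ 0.4702 -0.3118  0.006 ]
5.856200183073426
4.448476507147319
```

```bash
cat >> h.py <<'E'
V2=np.array([.4695,-.3123,0]);Y2=5.;G2=.104;TT=-12
def hold(c,yaw,th,d=0):  # valve at c, tilt th, held with tool offset TT
    return gpose(c+Rv(yaw,th).apply([0,0,G2]),yaw,th+TT,d)
def ext(G,yaw,th,n,m=.05):
    a=np.linspace(0,2*np.pi,200);r=Rv(yaw,th)
    X=np.vstack([G+r.apply(np.c_[m*np.cos(a),m*np.sin(a),0*a+z-G2]) for z in(0,.008)]);Q=np.array([proj(n,x) for x in X]);return np.r_[Q.min(0),Q.max(0)]
def flange(S,box):
    x0,y0,x1,y1=[int(v) for v in box];h=cv2.cvtColor(S[y0:y1,x0:x1],cv2.COLOR_BGR2HSV)
    m=((h[...,1]<50)&(h[...,2]>90)).astype(np.uint8);n,l,st,_=cv2.connectedComponentsWithStats(m)
    k=1+np.argmax(st[1:,4]);b=st[k];return np.r_[b[0]+x0,b[1]+y0,b[0]+b[2]+x0,b[1]+b[3]+y0],b[4]
E
python3 - <<'E'
from h import *
np.set_printoptions(precision=1,suppress=True)
goto(*hold(V2,Y2,0,.09),.3);goto(*hold(V2,Y2,0),.15);print(arm.read_ft_force())
arm.move_gripper(0,120);arm.pause(.2);print(arm.read_opening(),arm.read_finger_force())
goto(*hold(V2+[0,0,.06],Y2,0),.15)
c=V2+[0,0,.15];goto(*hold(c,Y2,38),.2);arm.pause(.3);print(arm.read_time(),arm.read_ft_force(),arm.read_wrist_torque())
S=snapshot("scene");cv2.imwrite("pics/s4.png",S);G=c+Rv(Y2,38).apply([0,0,G2])
e=ext(G,Y2,30,"scene");print("meas",flange(S,e+[-15,-15,15,15]))
for th in(18,22,26,30,34,38,42):print(th,ext(G,Y2,th,"scene"))
E
```

```text
[-0.4  0.3  0.3]
0.3154812422122755 117.1570873260498
23.6917 [ 0.1 -0.1 -2.9] [-0.1  0.9 -0. ]
meas (array([158, 179, 203, 214], dtype=int32), np.int32(679))
18 [159.  179.3 204.1 210.3]
22 [158.5 182.1 203.9 211.3]
26 [157.8 184.8 203.6 212.1]
30 [157.1 187.4 203.3 212.6]
34 [156.3 189.8 202.9 213. ]
38 [155.5 192.2 202.5 213. ]
42 [154.5 194.3 202.1 212.9]
```

```bash
python3 -c "
import cv2
cv2.imwrite('pics/x4.png',cv2.resize(cv2.imread('pics/s4.png')[145:225,130:230],(750,600),interpolation=2))"
```

```text
(no output)
```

View pics/x4.png

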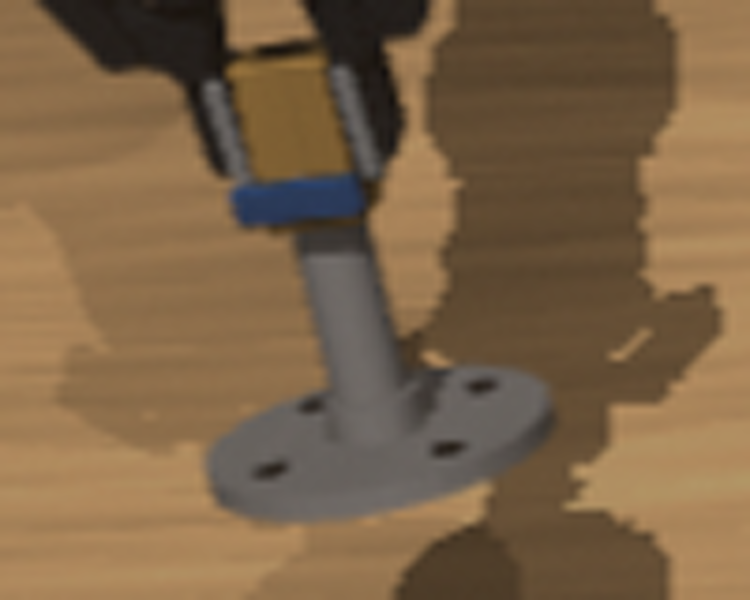

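The flange spans rows 194–215 of the scene, matching the 38° prediction (192–213), so there is no slip now. I cross high and insert.

```bash
python3 - <<'E'
from h import *
np.set_printoptions(precision=1,suppress=True)
goto(*hold(inbox(.043,.155),BY,40),.25);print(arm.read_time(),arm.read_ft_force())
W=[(40,101,40),(33,83,40),(23,69,40),(16,60,39),(11,53,30),(7,45,16),(3,37,0),(0,20,0),(-4,10,0)]
for x,z,t in W:
    p,q=hold(inbox(x/1e3,z/1e3),BY,t);arm.line_to(p,.12,q)
    f=arm.read_ft_force();print(x,z,t,f,arm.read_wrist_torque(),round(1e3*np.linalg.norm(arm.read_tool_pos()-p),1))
    if np.linalg.norm(f-[0,0,-3.5])>10: print("STOP");break
print(arm.read_time());cv2.imwrite("pics/s5.png",snapshot("scene"));cv2.imwrite("pics/t5.png",snapshot("top"))
E
```

```text
25.275 [ 0.1 -0.5 -3.2]
40 101 40 [-0.2  1.  -3.7] [-0.1  1.   0. ] 0.5
33 83 40 [ 0.3  0.4 -4. ] [-0.1  1.  -0. ] 1.0
23 69 40 [ 0.3 -0.6 -3.1] [0. 1. 0.] 0.7
16 60 39 [-0.8 -0.4 -3.4] [-0.1  0.9  0. ] 0.1Traceback (most recent call last):
  File "<stdin>", line 6, in <module>
station.MotionError: the arm cannot follow that straight line within its joint ranges
```

```bash
python3 - <<'E'
from h import *
np.set_printoptions(precision=2,suppress=True)
print(arm.read_joint_positions(),arm.read_time())
for x,z,t in [(16,60,39),(14,57,36),(13,55,33),(11,53,30),(9,49,23),(7,45,16),(5,41,8),(3,37,0),(0,20,0),(-4,10,0)]:
    print(x,z,t,arm.ik(*hold(inbox(x/1e3,z/1e3),BY,t)))
E
```

```text
[ 0.29  0.52 -0.43  2.24  1.88  0.22 -0.26] 27.0
16 60 39 [ 0.29  0.52 -0.44  2.24  1.88  0.22 -0.26]
14 57 36 [ 0.15  0.5  -0.24  2.2   1.33  0.11  0.28]
13 55 33 [ 0.19  0.51 -0.3   2.15  0.85  0.19  0.76]
11 53 30 [ 0.4   0.57 -0.61  2.1   0.97  0.4   0.65]
9 49 23 [ 0.42  0.62 -0.67  1.97  0.74  0.59  0.88]
7 45 16 [ 0.43  0.68 -0.72  1.85  0.64  0.78  0.99]
5 41 8 [ 0.41  0.76 -0.75  1.7   0.58  1.    1.06]
3 37 0 [ 0.38  0.84 -0.76  1.55  0.54  1.2   1.11]
0 20 0 [ 0.37  0.85 -0.73  1.57  0.54  1.16  1.1 ]
-4 10 0 [ 0.37  0.86 -0.73  1.59  0.55  1.14  1.09]
```

```bash
python3 - <<'E'
from h import *
np.set_printoptions(precision=2,suppress=True)
K=np.array([(16,60,39),(14,57,36),(11,53,30),(9,49,23),(7,45,16),(3,37,0)],float)
th=np.r_[np.arange(38,28,-1),np.arange(27,-1,-3)]
I=np.interp
for t in th:
    x,z=I(-t,-K[:,2],K[:,0]),I(-t,-K[:,2],K[:,1]);p,q=hold(inbox(x/1e3,z/1e3),BY,t)
    j0=arm.read_joint_positions();j=arm.ik(p,q);d=abs(np.array(j)-j0).max()
    if d>.6: print("big",t,d,j);break
    arm.movep(p,q);f=arm.read_ft_force();print(t,round(d,2),f,arm.read_time())
    if np.linalg.norm(f-[0,0,-3.5])>10: print("STOP");break
E
```

```text
38 0.1 [ 0.24 -0.68 -3.89] 27.25
37 0.16 [-0.44 -0.04 -4.05] 27.525
36 0.3 [ 0.18  0.25 -3.58] 27.9083
35 0.12 [ 0.25  0.44 -4.8 ] 28.1583
34 0.08 [-0.71  0.24 -3.76] 28.4083
33 0.06 [ 0.02 -0.16 -3.86] 28.6583
32 0.05 [-0.55 -0.39 -3.36] 28.9083
31 0.05 [-0.01  0.81 -4.61] 29.1583
30 0.04 [-0.43 -0.37 -3.04] 29.4083
29 0.04 [ 0.11 -1.   -2.47] 29.6583
27 0.07 [-0.25 -0.18 -3.74] 29.9083
24 0.09 [-0.47 -0.12 -3.36] 30.1583
21 0.09 [ 0.06 -0.02 -3.15] 30.4083
18 0.09 [-1.05  0.15 -3.39] 30.6583
15 0.08 [ 0.39  0.17 -3.64] 30.9083
12 0.08 [ 0.39  0.07 -4.36] 31.1583
9 0.08 [ 0.97  0.21 -3.61] 31.4083
6 0.08 [ 0.01 -0.38 -3.55] 31.6583
3 0.08 [-0.23 -0.16 -3.8 ] 31.9083
0 0.08 [ 0.41 -0.15 -3.79] 32.1583
```

Insertion was free of contact. I lower to the floor under guard and release.

```bash
python3 - <<'E'
from h import *
np.set_printoptions(precision=2,suppress=True)
for x,z in((0,20),(-4,10)):arm.line_to(hold(inbox(x/1e3,z/1e3),BY,0)[0],.12)
z=10;f=arm.read_ft_force();print(f)
while z>1 and arm.read_ft_force()[2]-f[2]<8:
    z-=1;arm.line_to(hold(inbox(-.005,z/1e3),BY,0)[0],.04)
print(z,arm.read_ft_force(),arm.read_wrist_torque(),arm.read_time())
arm.move_gripper(.6,40);print(arm.read_ft_force())
arm.line_to(hold(inbox(-.005,z/1e3),BY,0,.10)[0],.25);print(arm.read_time(),arm.read_joint_positions())
T2=np.array([.378,.299,.106]);up=R.from_euler('z',BY,degrees=True)
for s in(1,-1):
    for tab,r,d in[(T2,DR,0.08),(T2,DR,0),(T2+DR.apply([0,0,.05]),DR,0),(T2+[0.02,0,.1],R.from_euler('ZYX',[6.85,-15,0],degrees=True),0),(inbox(.057,.22),up,0),(inbox(.057,.1125),up,0)]: print(s,arm.ik(*dpose(tab,r,d,s)))
E
```

```text
[ 0.4   0.33 -3.72]
5 [-1.06 -1.48  5.22] [-0.12  0.34  0.07] 33.95
[-0.45  1.04 -0.11]
34.8583 [ 0.39  0.8  -0.81  1.44  0.5   1.35  1.14]
1 [-0.37  0.53 -0.96  2.39  1.53  0.91 -2.41]
1 [-1.32  0.64  0.56  2.41  2.85  0.25  2.63]
1 [-0.27  0.71 -1.15  2.39  1.61  1.12 -2.45]
1 [-0.7   0.37 -0.11  2.08  0.41  0.53 -1.01]
1 [ 0.2   0.66 -0.4   1.48  0.28  1.06 -0.22]
1 [ 0.17  0.77 -0.35  1.59  0.33  0.84 -0.26]
-1 [-0.46  0.48 -0.82  2.4   1.54  0.82  0.73]
-1 [-0.55  0.64 -0.59  2.39  1.84  0.78  0.53]
-1 [-0.5   0.54 -0.72  2.4   1.65  0.8   0.65]
-1 [-0.04  0.58 -1.11  2.06  1.    0.9   1.53]
-1 [ 0.55  0.91 -1.21  1.47  0.85  1.35  2.47]
-1 [ 0.53  1.02 -1.12  1.58  0.97  1.19  2.39]
```

```bash
cat >> h.py <<'E'
T2=np.array([.378,.299,.106]);UP=R.from_euler('z',BY,degrees=True)
E
python3 - <<'E'
from h import *
np.set_printoptions(precision=2,suppress=True)
arm.movep(*dpose(T2,DR,.08,-1));print(arm.read_time())
arm.line_to(dpose(T2,DR,0,-1)[0],.15);print(arm.read_ft_force(),arm.read_time())
arm.move_gripper(0,50);print(arm.read_opening(),arm.read_finger_force(),arm.read_ft_force(),arm.read_wrist_torque())
c=T2+DR.apply([0,0,.04]);arm.line_to(dpose(c,DR,0,-1)[0],.12);print(arm.read_opening(),arm.read_ft_force(),arm.read_time())
c=T2+DR.apply([0,0,.07])
for cc,r in((c,DR),(c+[.02,0,.06],R.from_euler('ZYX',[6.85,-15,0],degrees=True)),(inbox(.052,.225),UP),(inbox(.052,.2),UP)):
    p,q=dpose(cc,r,0,-1);print(arm.ik(p,q));arm.movep(p,q)
    if arm.read_opening()<.03: print("LOST");break
print(arm.read_opening(),arm.read_ft_force(),arm.read_time(),arm.read_tool_pos()-p)
S,T=snapshot("scene"),snapshot("top");cv2.imwrite("pics/s6.png",S);cv2.imwrite("pics/t6.png",T)
cv2.imwrite("pics/x6.png",np.hstack([cv2.resize(S[150:310,250:410],(400,400),interpolation=2),cv2.resize(T[50:210,250:410],(400,400),interpolation=2)]))
E
```

```text
36.3417
[ 0.16  1.41 -0.03] 37.025
0.08786472305133257 48.67861032485962 [ 5.46 -1.    9.21] [-0.15 -1.84  0.16]
0.08544884154691185 [5.04 1.02 7.09] 37.975
[-0.46  0.51 -0.81  2.4   1.57  0.83  0.71]
[-0.19  0.4  -0.88  2.11  0.79  0.75  1.67]
[ 0.44  0.75 -0.87  1.48  0.6   1.19  2.66]
[ 0.43  0.78 -0.85  1.51  0.62  1.14  2.64]
0.08789986351361086 [ 0.32 -0.25 -1.28] 40.9 [-0.  0. -0.]
```

View pics/x6.png

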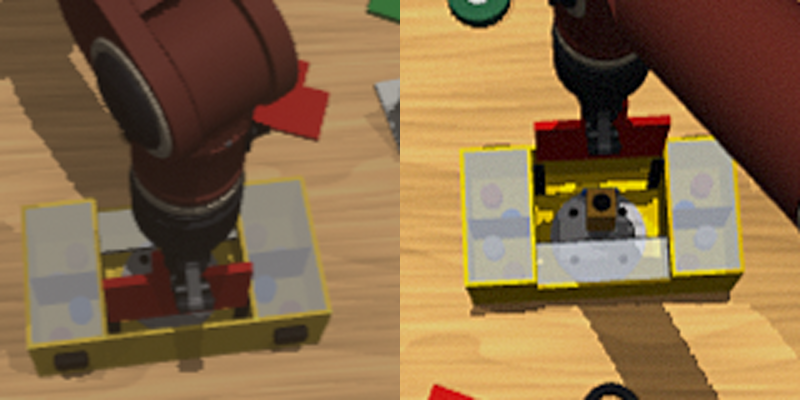

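The last view shows the valve upright and seated, its flange partly under the clear ledge. The divider hangs level above the far wall, spanning the width between the walls (top crop 535–670). I check its sideways centring numerically from the red mask before lowering.

```bash
python3 - <<'E'
from h import *
np.set_printoptions(precision=1,suppress=True)
for n,f,(x0,x1,y0,y1) in(("scene","s6",(285,360,245,285)),("top","t6",(295,365,90,125))):
    h=cv2.cvtColor(cv2.imread(f"pics/{f}.png"),cv2.COLOR_BGR2HSV)[y0:y1,x0:x1]
    m=(((h[...,0]<8)|(h[...,0]>172))&(h[...,1]>150)&(h[...,2]>40))
    for r in range(y1-y0):
        c=np.where(m[r])[0]
        if len(c)>15:print(n,r+y0,c.min()+x0,c.max()+x0,end=" ; ")
    print()
    for X in(.048,.056):
        for z in(.0925,.1775):print("pred",X,z,[proj(n,inbox(X,z,y)) for y in(-.061,.061)])
    print("box cam corners pred",[proj(n,inbox(.069,.088,y)) for y in(-.135,.135)])
E
```

```text
scene 256 311 349 ; scene 257 312 349 ; scene 258 312 350 ; scene 259 311 349 ; scene 260 303 349 ; scene 261 295 349 ; scene 262 291 349 ; scene 263 292 349 ; scene 264 292 348 ; scene 265 292 348 ; scene 266 292 348 ; scene 267 292 348 ; scene 268 292 348 ; scene 269 293 348 ; scene 270 293 348 ; scene 271 293 348 ; scene 272 293 346 ; scene 273 293 320 ; scene 274 294 320 ; scene 275 293 317 ; scene 276 293 311 ; 
pred 0.048 0.0925 [array([293.3, 274.8]), array([348.1, 268.7])]
pred 0.048 0.1775 [array([291.1, 260.8]), array([351.1, 254.2])]
pred 0.056 0.0925 [array([293.6, 278.3]), array([348.6, 272.1])]
pred 0.056 0.1775 [array([291.5, 264.5]), array([351.7, 257.9])]
box cam corners pred [array([260.2, 288.6]), array([382.3, 274.6])]
top 97 337 357 ; top 98 311 357 ; top 99 304 357 ; top 100 304 352 ; top 101 304 357 ; top 102 304 355 ; top 103 307 355 ; top 104 306 354 ; top 105 306 354 ; top 106 306 354 ; top 107 307 355 ; top 108 306 355 ; top 109 306 353 ; top 110 305 353 ; top 111 305 353 ; top 112 305 344 ; top 113 305 323 ; 
pred 0.048 0.0925 [array([353.7, 112. ]), array([303.7, 114.4])]
pred 0.048 0.1775 [array([356.9,  99. ]), array([302.3, 101.5])]
pred 0.056 0.0925 [array([353.5, 108.9]), array([303.5, 111.2])]
pred 0.056 0.1775 [array([356.7,  95.6]), array([302.2,  98.1])]
box cam corners pred [array([383.1, 103.1]), array([273.2, 108.1])]
```

Both views put the divider about 1.5 mm toward −y relative to the box, with x good to about 1 mm. I shift +1.5 mm in y and lower under guard.

```bash
python3 - <<'E'
from h import *
np.set_printoptions(precision=2,suppress=True)
P=lambda z:dpose(inbox(.0573,z,.0015),UP,0,-1)
arm.line_to(P(.2)[0],.05,P(.2)[1]);f0=arm.read_ft_force();z=.2;why=""
while z>.1:
    z-=.004 if z>.122 else .001
    arm.line_to(P(z)[0],.08);f=arm.read_ft_force()-f0
    if np.linalg.norm(f)>8:break
print(z,f,arm.read_wrist_torque(),arm.read_opening(),arm.read_time(),1e3*(arm.read_tool_pos()-P(z)[0]))
E
```

```text
0.10899999999999993 [-0.03  1.45  8.75] [-0.31  0.44 -0.08] 0.08786024828595071 49.0083 [0.49 0.83 1.89]
```

```bash
python3 - <<'E'
from h import *
np.set_printoptions(precision=1,suppress=True)
arm.move_gripper(.28,20);print(arm.read_ft_force())
p=arm.read_tool_pos();arm.line_to(p+[0,0,.1],.2);arm.line_to(p+[-.02,0.12,.2],.3)
print(arm.read_time())
S,T=snapshot("scene"),snapshot("top");cv2.imwrite("pics/s7.png",S);cv2.imwrite("pics/t7.png",T)
for n,I_,(x0,x1,y0,y1) in(("scene",S,(285,360,235,290)),("top",T,(295,365,85,130))):
    h=cv2.cvtColor(I_,cv2.COLOR_BGR2HSV)[y0:y1,x0:x1]
    m=(((h[...,0]<8)|(h[...,0]>172))&(h[...,1]>150)&(h[...,2]>40))
    for r in range(y1-y0):
        c=np.where(m[r])[0]
        if len(c)>3:print(n,r+y0,c.min()+x0,c.max()+x0,end=" ; ")
    print()
    for X in(.053,.061):print("pred",X,*[proj(n,inbox(X,z,y)) for y,z in((-.061,.09),(.061,.09),(-.02,.135),(.02,.135))])
E
```

```text
[-0.2 -0.3  0.9]
50.6417
scene 269 319 330 ; scene 270 313 330 ; scene 271 313 330 ; scene 272 313 347 ; scene 273 313 348 ; scene 274 313 348 ; scene 275 313 348 ; scene 276 313 348 ; scene 277 312 341 ; scene 278 295 333 ; scene 279 294 321 ; scene 280 294 313 ; scene 281 294 307 ; scene 282 294 298 ; 
pred 0.053 [293.6 277.4] [348.3 271.2] [311.9 268.2] [330.7 266.1]
pred 0.061 [293.9 280.9] [348.9 274.6] [312.3 271.8] [331.2 269.7]
top 85 295 364 ; top 86 295 364 ; top 87 297 364 ; top 88 298 364 ; top 89 298 364 ; top 90 299 364 ; top 91 300 364 ; top 92 301 364 ; top 93 302 363 ; top 94 302 362 ; top 95 304 360 ; top 96 304 359 ; top 97 305 358 ; top 98 306 357 ; top 99 307 356 ; top 100 308 355 ; top 101 308 354 ; top 102 310 353 ; top 103 312 352 ; top 104 312 351 ; top 105 313 350 ; top 106 314 349 ; top 107 315 348 ; top 108 314 347 ; top 109 311 347 ; top 110 304 346 ; top 111 304 345 ; top 112 304 364 ; top 113 305 364 ; top 114 305 364 ; top 115 308 364 ; top 116 308 364 ; top 117 308 364 ; top 118 308 364 ; top 119 308 364 ; top 120 308 364 ; top 121 308 364 ; top 122 308 364 ; top 123 328 364 ; top 124 330 364 ; top 125 330 364 ; top 126 332 364 ; top 127 330 364 ; top 128 333 364 ; top 129 335 364 ; 
pred 0.053 [353.5 110.4] [303.6 112.7] [337.6 104.6] [320.5 105.3]
pred 0.061 [353.3 107.3] [303.5 109.6] [337.4 101.3] [320.3 102.1]
```

```bash
python3 -c "
from station import *
print(arm.read_ft_force(),ticket.finish_job())"
```

```text
the job is handed in; nothing more can be done
[ 1.18282357  0.29855977 -0.20483   ] None
```

I handed the job in at about 51 s: the valve stands upright in the middle well under the ledge and the red divider is fully down in its grooves, though on the first crossing the held valve hit the toolbox side with about 62 N, so I set it down on the table and regripped it.

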